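# Return the bench instruments to their fitted nests

### The arm

A 6-joint arm with a two-finger parallel gripper is mounted at the origin on a cart in front of the work surface, level with it; the furniture and walls round the work are solid. World frame = base frame: x ahead of the robot, y to its left, z up, the work surface at z = 0. Lengths are in m, angles in rad, forces in N, time in s.
With the tool pointing down it reaches from about 0.35 to 0.85 m from the base axis. Payload 8.1 kg.
Tool frame: the origin (TCP) lies at the centre of the arm's flange, where the gripper is bolted on; the fingertips stand 186 mm ahead of it and the grasp point (between the pads) lies 167 mm ahead of it (robot.grasp_offset is the distance from the TCP to the grasp point, in m); z points along the fingers, y is the line along which they close (so a half turn about z gives the same grasp; the last joint's range is limited). The gripper opens to 93 mm and grips with 3 to 60 N. Pads are 15 mm wide; open, the fingers measure 128 mm over their backs; the gripper's body (75 mm by 188 mm) begins 65 mm behind the grasp point.
Start: joints at [-1.3, 0.13, 1.488, -0, 1.523, -0.085], TCP at [0.209, -0.562, 0.405] pointing down, gripper open.
Joint ranges: [-2.96, 2.96], [-0.89, 2.26], [0.02, 2.5], [-1.34, 4.48], [0, 2.73], [-2.66, 2.66]. Speed limits (rad/s): [2.39, 2.39, 2.79, 3.14, 3.14, 3.14].

### API

Orientations are given as a rotation vector (axis times angle).
In Python, from plant import robot gives the robot as it stands.
- The arm moves only by the tool drive_tool, never from a script. Its argument "moves" is one flat list of numbers, 7 for each row, row after row: the finger opening in mm, from 0 to 93, then the shift along the tool's x, y, z in mm, then the turn, a rotation vector about the tool's x, y, z in degrees. A call has 1 to 8 rows; each row shifts and turns the commanded pose from where the row before left it, along the tool's axes as they then stand; what a row does not reach is not made up. A row lasts 1/10 s, in which the tool goes at most 50 mm and 8.59 degrees, less where a joint would pass 70% of its speed; a pose out of reach is approached as far as the arm can. A call is refused whole if a number of a shift passes 50 or a number of a turn 8.59, either way. A call with a gripper value outside its range is refused whole. The fingers move at their own pace and stop on an object; "grip_force" is the grip in N (left out, the last holds). Time passes only in rows, so rows that do not move let the fingers close. It gives the time, the measured TCP pose, the force, the opening and the grip force at its end, in the units of the state.
- robot.read_state(): the state, without advancing time (a new reading comes with each control period).
- robot.read_camera(name): name is "side" or "top" or "wrist"; returns a dict with "color" (400x640x3 uint8, red, green, blue), "depth" (400x640 float32, m along the optical axis (not along the pixel's ray), 0 where there is no reading), "mtx" (3x3 intrinsics, pixels), "R" (3x3) and "t" (3): a world point X has camera coordinates R X + t. Camera axes: x right, y down, z forward; pixel columns grow to the right and rows downward; lengths in m; the calibration is good to about 2 mm. A picture is of the moment at which its call begins.
- robot.close_job(): hands the job in; it is judged then, once.
The state is a dict: "t": time; "q": joint angles; "dq": joint speeds; "joint_torque": joint torques, N m; "tool_pos": TCP position; "orientation": TCP orientation; "force": force on the tool from outside, world axes, zero at the start; "wrist_torque": the same for the moment, N m; "opening": finger opening in m; "gripper_force": force on a finger pad.
Only numpy, scipy, OpenCV 4.12 (cv2) and the standard library are available. Lean on these libraries where they do the work, as an engineer would, in place of code of your own. Each camera call takes 0.05 s, during which the arm holds its last target. There are 200 camera calls.

### The job

From among the things between the nests, right in front of the robot, put back the black eye loupe, the black-lidded screw jar, the rectangular lens rest and the lens clock, each into the cork-lined nest of its own outline: the loupe into the smaller round one, the jar into the larger round one, the lens rest into the rectangular one and the lens clock into the keyhole-shaped one. Set each down gently without dropping it, upright as it was found and lying flat on the cork inside the rim, and let go of it. Leave the white screw jar and the loose lens where they are, and everything further off (a second lens clock and black-lidded jar by the orange tray at the far right are not meant).

Things in the scene. Friction and masses are not known exactly. Their poses are not given: they have to be found in the camera images.
- loupe: Black round eye loupe like a small pot, 35 mm across, 32 mm tall, standing upright. Origin: centre of its underside, z up. May be gripped anywhere round its side.
- screw_jar_c: Large screw jar with light grey body (46 mm across) and black ribbed screw lid (49 mm across, from 24 to 34 mm height), standing upright; lid is fixed. Origin: centre of its underside, z up.
- lens_pad_block: Black rectangular lens rest with a white label on top, 40 mm (its x) by 60 mm (its y), 22 mm tall, lying flat; rigid. Origin: centre of its underside, z up.
- lens_clock: White lens clock (dial gauge) lying on its back, 13 mm thick: a round dial 43 mm across with a pronged neck 13 mm wide on one side, 61 mm long over all. Origin: on the underside, midway along the 61 mm length; the dial's centre is at x = +9 mm of its own axes, the neck points along its own -x and ends at x = -30 mm. z up.
- nest_small_round: Smaller round nest, 49 mm across inside: grey rim 6 mm high and wide round a cork floor 2 mm above the worktop; fixed. Origin: on the worktop, at the centre of the circle, z up.
- nest_large_round: Larger round nest, 66 mm across inside: grey rim 6 mm high and wide round a cork floor 2 mm above the worktop; fixed. Origin: on the worktop, at the centre of the circle, z up. Note: behind the work, from x = 0.70 m on, stands a black riser about 0.22 m tall; keep the gripper in front of it.
- nest_oblong: Rectangular nest with rounded corners, 56 mm (its x) by 76 mm (its y) inside: grey rim 6 mm high and wide round a cork floor 2 mm above the worktop; fixed. Origin: on the worktop, at the centre of the rectangle, z up.
- nest_keyhole: Keyhole-shaped nest, a circle 59 mm across inside with a neck 29 mm wide inside on its own -x side: grey rim 6 mm high and wide round a cork floor 2 mm above the worktop; fixed. Origin: on the worktop, at the point where the lens clock's origin belongs; circle's centre at x = +9 mm, neck's inner end at x = -37.5 mm; the clock lies in it with the same heading. z up.
- screw_jar_a: Bystander, has no nest: smaller all-white screw jar, 42 mm across, 30 mm tall, standing among the other things. Origin: centre of its underside. Leave alone.
- lens_d: Bystander, has no nest: round teal-tinted lens blank, 66 mm across, 9 mm thick, lying at the left of the work. Origin: centre of its underside. Leave alone.
Mind the look-alikes: they are no part of the job. Leave any green look-alike of the lens_pad_block alone.

How it is judged:
By the outcome, as a careful person would: the job done as asked, in the order asked, and still so for the second after the job is handed in, with the robot touching nothing.
It also fails if it takes over 109 s, if anything falls off the work surface, if the arm or the gripper's body presses on something with over 40 N, if the wrist force passes 120 N, or if a joint passes its speed limit or range.

## Working session

There is one attempt and no reset: what is moved stays moved. The work goes in short steps, Python scripts to look and compute and a tool call to move; the robot and the scene stay as the last step left them, time stands still between calls to the robot, and variables do not carry over. Pictures are saved under pics/ and viewed, at most 14 in all, crops included, and the job is handed in when it is done.

Besides the shell and the picture viewer there is one more tool, called after "Call:" as name(argument=value, ...), one argument or row to a line, values as JSON. drive_tool: Moves the arm, as the interface text tells. Its arguments: {"type":"object","properties":{"moves":{"type":"array","items":{"type":"number"}},"grip_force":{"type":"number"}},"required":["moves"]}

```bash
mkdir -p pics; cat > h.py <<'E'
import numpy as np, cv2
from plant import robot
def save(n,c): cv2.imwrite(f'pics/{n}.png',c[...,::-1])
E
python3 - <<'E'
from h import *
s=robot.read_state();print(s)
for n in ['top','side']:
    c=robot.read_camera(n); np.savez(n+'.npz',**c); save(n+'0',c['color'])
    print(n,-c['R'].T@c['t'],c['R'],c['mtx'])
E
```

```text
{'t': 0.0, 'q': array([-1.30041104e+00,  1.31158673e-01,  1.48929649e+00, -1.22398638e-05,
        1.52303477e+00, -8.54158420e-02]), 'dq': array([-0.00046837,  0.00010854,  0.00119621, -0.00156331, -0.00058899,
        0.00034641]), 'joint_torque': array([ 7.34056957e-04, -5.59835100e+01, -4.91760314e+01,  7.70069053e-02,
        3.55365314e-02, -1.46691996e-04]), 'tool_pos': array([ 0.20894987, -0.56218312,  0.40367919]), 'orientation': array([-3.09015169e+00, -5.55614555e-01,  2.94177672e-04]), 'force': array([ 0.30681776, -0.54545652, -0.88540175]), 'wrist_torque': array([-0.0440924 , -0.01024628,  0.0324408 ]), 'gripper_force': 0.0, 'opening': 0.09307164467077642}
top [0.43919081 0.05887714 1.14225924] [[-0.01679952 -0.99983372  0.00709267]
 [-0.99531888  0.01604759 -0.09530373]
 [ 0.09517406 -0.00866053 -0.99542297]] [[420.56192251   0.         324.07613504]
 [  0.         420.56192251 201.12604953]
 [  0.           0.           1.        ]]
side [0.12921325 1.28408335 0.91747836] [[-0.94669319 -0.32212961 -0.00212417]
 [-0.17608768  0.52299585 -0.83394753]
 [ 0.26975012 -0.78911841 -0.55183966]] [[459.24512971   0.         317.46007638]
 [  0.         459.24512971 191.80234536]
 [  0.           0.           1.        ]]
```

View pics/top0.png

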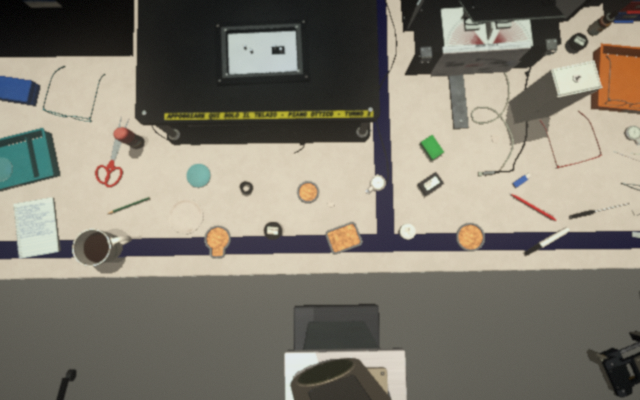

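View pics/side0.png

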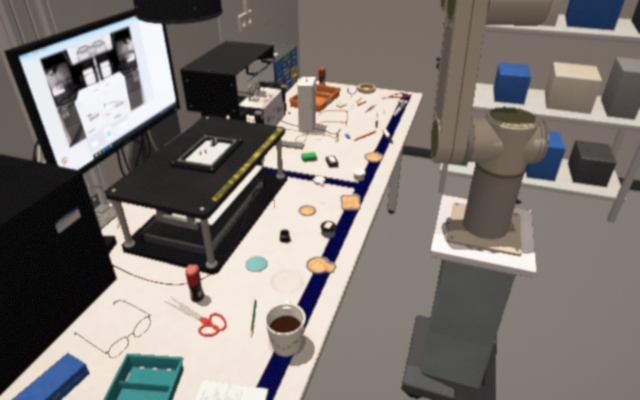

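```bash
cat >> h.py <<'E'
def ray(c,uv,z):
    p=cv2.undistortPoints(np.float64([[uv]]),c['mtx'],None)[0,0]
    o=-c['R'].T@c['t']; d=c['R'].T@np.r_[p,1]
    return o+d*(z-o[2])/d[2]
def dep(c,uv):
    u,v=map(int,np.round(uv)); Z=np.median(c['depth'][v-1:v+2,u-1:u+2])
    p=cv2.undistortPoints(np.float64([[uv]]),c['mtx'],None)[0,0]
    return c['R'].T@(Z*np.r_[p,1]-c['t'])
E
python3 - <<'E'
from h import *
c=dict(np.load('top.npz'))
a=c['color'][135:260,180:500]; save('crop1',cv2.resize(a,None,fx=2.5,fy=2.5,interpolation=cv2.INTER_CUBIC))
for n,uv,z in [('loupe',(246,188),.032),('jar',(273,230),.034),('clock',(378,183),.013),('rest',(430,184),.022),('whitejar',(408,231),.03),('n_sm',(308,191),.002),('n_key',(217,240),.002),('n_obl',(344,237),.002),('n_lg',(470,236),.002)]:
    print(n,ray(c,uv,z).round(3),dep(c,uv).round(3))
hsv=cv2.cvtColor(c['color'],cv2.COLOR_RGB2HSV)
m=cv2.inRange(hsv,(8,90,100),(22,255,255)); m[:150]=0
for k in cv2.findContours(m,0,2)[0]:
    if cv2.contourArea(k)>100: 
        (x,y),wh,an=cv2.minAreaRect(k); P=cv2.boxPoints(((x,y),wh,an)); W=np.array([ray(c,p,.002)[:2] for p in P])
        print((round(x),round(y)),W.mean(0).round(3),np.linalg.norm(W[1]-W[0]).round(3),np.linalg.norm(W[2]-W[1]).round(3))
E
```

```text
loupe [0.584 0.256 0.032] [ 0.588  0.262 -0.001]
jar [0.471 0.185 0.034] [0.471 0.185 0.034]
clock [ 0.594 -0.098  0.013] [ 0.594 -0.098  0.013]
rest [ 0.588 -0.237  0.022] [ 0.588 -0.237  0.02 ]
whitejar [ 0.463 -0.171  0.03 ] [ 0.463 -0.171  0.029]
n_sm [0.577 0.092 0.002] [0.577 0.092 0.002]
n_key [0.448 0.339 0.002] [0.448 0.339 0.002]
n_obl [ 0.45  -0.003  0.002] [ 0.45  -0.003  0.001]
n_lg [ 0.447 -0.345  0.002] [ 0.447 -0.345  0.001]
(218, 241) [0.445 0.338] 0.057 0.075
(470, 237) [ 0.444 -0.345] 0.065 0.065
(343, 238) [ 0.449 -0.002] 0.077 0.057
(308, 192) [0.575 0.094] 0.046 0.047
```

View pics/crop1.png

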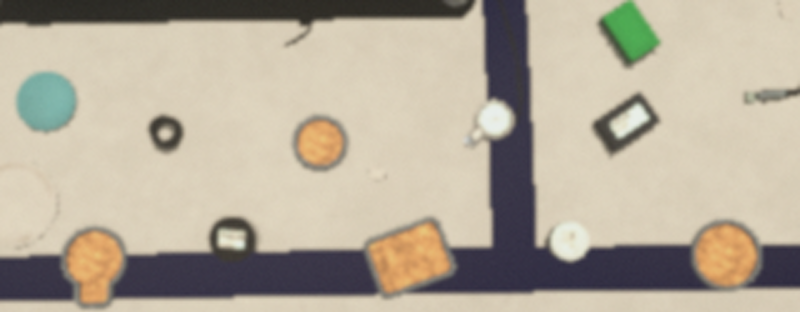

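Candidates by top-view pixel:
- Loupe: (246,188). It is the only black ring.
- Black-lidded jar: (273,230), against the far look-alike at (577,42) and the white jar at (408,231).
- Lens rest: (430,184), against the green look-alike at (431,148).
- Lens clock: (378,183), against the far look-alike at (632,133).

The crop confirms these choices. The nests are small round (308,192), large round (470,237), oblong (343,238) and keyhole (218,241), and their measured sizes agree with the text.

Call:
drive_tool(
  moves=[93,0,0,0,0,0,6.8,93,0,0,0,0,0,6.8,93,0,0,0,0,0,6.8,93,20,-45,0,0,0,0,93,20,-45,0,0,0,0,93,20,-45,0,0,0,0,93,20,-45,0,0,0,0,93,20,-45,0,0,0,0],
)

```text
t: 0.9
tool_pos: [0.3093, -0.3356, 0.4042]
orientation: [-3.141, 0.001, 0.0]
force: [0.7, -0.3, -0.0]
opening: 0.0931
gripper_force: 0.0
```

Call:
drive_tool(
  moves=[93,20,-45,0,0,0,0,93,20,-45,0,0,0,0,93,20,-45,0,0,0,0,93,20,-45,0,0,0,0,93,20,-45,0,0,0,0,93,20,-45,0,0,0,0,93,20,-45,0,0,0,0,93,20,-45,0,0,0,0],
)

```text
t: 1.7
tool_pos: [0.4694, 0.0247, 0.4046]
orientation: [3.141, -0.0, 0.0]
force: [1.0, -1.5, 1.6]
opening: 0.093
gripper_force: 0.0
```

```bash
python3 - <<'E'
from h import *
print(robot.read_state())
c=robot.read_camera('wrist'); np.savez('w1.npz',**c); save('w1',c['color']); print(-c['R'].T@c['t'],c['R'])
E
```

```text
{'t': 1.7, 'q': array([-5.65773195e-02, -2.28383205e-01,  1.83555258e+00, -1.05614837e-04,
        1.53434748e+00,  1.51429663e+00]), 'dq': array([ 1.01984862,  0.60042033, -0.50191045, -0.00363807, -0.10627122,
        1.01354497]), 'joint_torque': array([ -4.58574861, -42.05834627, -45.69202423,   0.3525046 ,
         0.57772145,  -2.03199349]), 'tool_pos': array([0.46938948, 0.02467665, 0.40457518]), 'orientation': array([ 3.14148299e+00, -1.15889526e-04,  1.09492362e-04]), 'force': array([ 0.95970988, -1.48116313,  1.64593603]), 'wrist_torque': array([ 0.0031015 , -0.01367317, -0.0413605 ]), 'gripper_force': 0.0, 'opening': 0.09303674844111251}
[0.55063009 0.02411221 0.38412764] [[ 4.16503318e-04 -9.99999696e-01 -6.59780984e-04]
 [-9.56502316e-01 -5.90860604e-04  2.91724133e-01]
 [-2.91724435e-01  5.09577970e-04 -9.56502271e-01]]
```

View pics/w1.png

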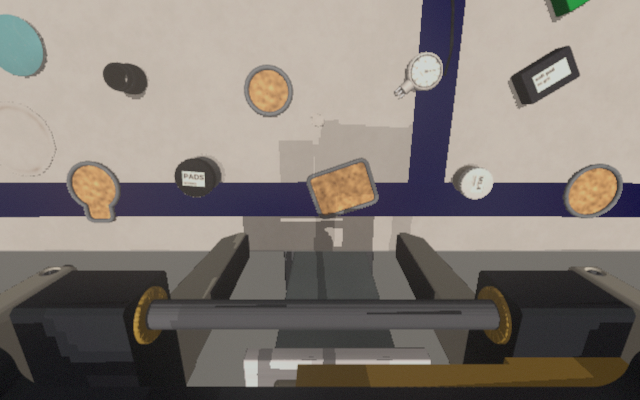

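The wrist view shows the whole job: loupe (118,77), jar (194,178), lens clock (425,72), rest (548,75), and nests at (268,91), (594,190), (342,187) and (94,188).

Call:
drive_tool(
  moves=[93,12,-43,12,0,0,0,93,12,-43,12,0,0,0,93,12,-43,12,0,0,0,93,12,-43,12,0,0,0,93,12,-43,12,0,0,0,93,0,0,0,0,0,0,93,0,0,0,0,0,0],
)

```text
t: 2.45
tool_pos: [0.5288, 0.2382, 0.3433]
orientation: [3.14, 0.003, -0.004]
force: [0.4, -0.5, 0.3]
opening: 0.0931
gripper_force: 0.0
```

```bash
python3 - <<'E'
from h import *
c=robot.read_camera('wrist'); np.savez('w2.npz',**c); save('w2',c['color']); print(robot.read_state()['tool_pos'])
E
```

```text
[0.52900595 0.23736693 0.34416701]
```

View pics/w2.png

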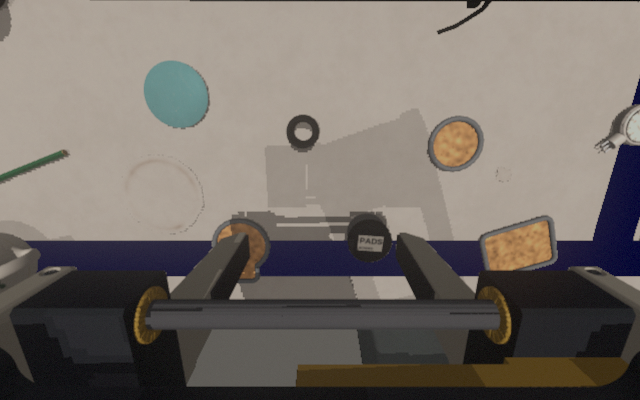

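```bash
cat >> h.py <<'E'
def xyz(c):
    h,w=c['depth'].shape; u,v=np.meshgrid(np.arange(w),np.arange(h))
    K=c['mtx']; Z=c['depth']
    P=np.stack([(u-K[0,2])/K[0,0]*Z,(v-K[1,2])/K[1,1]*Z,Z],-1)
    return (P-c['t'])@c['R']
def tri(a,ua,b,ub):
    Pa=a['mtx']@np.c_[a['R'],a['t']];Pb=b['mtx']@np.c_[b['R'],b['t']]
    X=cv2.triangulatePoints(Pa,Pb,np.float64(ua),np.float64(ub))[:,0]; return (X[:3]/X[3]).round(4)
def cork(c,box):
    x0,y0,x1,y1=box; hsv=cv2.cvtColor(c['color'],cv2.COLOR_RGB2HSV)[y0:y1,x0:x1]
    m=cv2.inRange(hsv,(8,90,60),(22,255,255)); k=max(cv2.findContours(m,0,2)[0],key=cv2.contourArea)
    return cv2.convexHull(k)[:,0]+[x0,y0] , k[:,0]+[x0,y0]
def blob(c,box,lo,hi):
    x0,y0,x1,y1=box; P=xyz(c)[y0:y1,x0:x1]; m=((P[...,2]>lo)&(P[...,2]<hi)&(c['depth'][y0:y1,x0:x1]>0)).astype(np.uint8)
    n,l,s,ce=cv2.connectedComponentsWithStats(m); i=1+np.argmax(s[1:,4]); return P[l==i],ce[i]+[x0,y0]
E
python3 - <<'E'
from h import *
w1,w2,top=[dict(np.load(f+'.npz')) for f in('w1','w2','top')]
print('--blobs')
for n,c,b,lo,hi in [('loupe w1',w1,(95,55,155,105),.027,.04),('loupe w2',w2,(280,105,330,160),.027,.04),('jar w1',w1,(165,145,230,210),.029,.04),('jar w2',w2,(340,205,395,270),.029,.04),('rest w1',w1,(505,40,590,110),.017,.03),('clock w1',w1,(385,45,450,105),.006,.02)]:
    P,ce=blob(c,b,lo,hi); X=np.float32(P[:,:2]); r=cv2.minAreaRect(X); (e,er)=cv2.minEnclosingCircle(X)
    print(n,ce.round(1),'z',np.percentile(P[:,2],[10,50,90]).round(4),'mean',X.mean(0).round(4),'rect',np.round(r[0],4),np.round(r[1],4),round(r[2],1),'circ',np.round(e,4),round(er,4))
print('--nests')
bx={'sm':[(w1,(235,55,300,125)),(w2,(420,105,490,180)),(top,(290,175,325,208))],'obl':[(w1,(300,150,385,220)),(w2,(475,205,560,280)),(top,(320,218,366,256))],'lg':[(w1,(560,155,630,220)),(top,(450,220,490,255))],'key':[(w1,(60,150,125,225)),(top,(200,220,235,260))]}
for n,L in bx.items():
    ce=[]
    for c,b in L:
        H,k=cork(c,b); W=np.float32([ray(c,p+0.,.002)[:2] for p in k]); M=cv2.moments(W.reshape(-1,1,2)); r=cv2.minAreaRect(W); m=cv2.moments(k.reshape(-1,1,2)); ce.append((m['m10']/m['m00'],m['m01']/m['m00']))
        print(n,'cen',(round(M['m10']/M['m00'],4),round(M['m01']/M['m00'],4)),'rect',np.round(r[0],4),np.round(r[1],4),round(r[2],1))
    print('   tri',tri(L[0][0],ce[0],L[1][0],ce[1]))
E
```

```text
--blobs
loupe w1 [117.3  75.7] z [0.0279 0.0304 0.0318] mean [0.5889 0.2572] rect [0.5888 0.2574] [0.0296 0.029 ] 28.0 circ [0.5886 0.2576] 0.0153
loupe w2 [301.4 132. ] z [0.0294 0.0307 0.0318] mean [0.5892 0.2582] rect [0.5891 0.2582] [0.0289 0.0292] 89.9 circ [0.5893 0.2583] 0.0153
jar w1 [194.4 177.1] z [0.0323 0.0336 0.0346] mean [0.4719 0.1833] rect [0.4708 0.1843] [0.0483 0.0486] 62.0 circ [0.4712 0.1842] 0.0249
jar w2 [369.8 240.9] z [0.0322 0.0334 0.0343] mean [0.4727 0.1849] rect [0.4713 0.1843] [0.0488 0.0479] 85.8 circ [0.4713 0.1846] 0.0248
rest w1 [549.6  74.1] z [0.0197 0.0212 0.0223] mean [ 0.5918 -0.2401] rect [ 0.5914 -0.2414] [0.0404 0.0611] 31.4 circ [ 0.5916 -0.2411] 0.0347
clock w1 [422.5  72.3] z [0.0101 0.0122 0.0135] mean [ 0.5947 -0.0951] rect [ 0.5947 -0.0907] [0.0427 0.058 ] 15.5 circ [ 0.5903 -0.0922] 0.0306
--nests
sm cen (0.5749, 0.0917) rect [0.5747 0.0918] [0.0474 0.0481] 88.0
sm cen (0.5748, 0.0911) rect [0.5749 0.0909] [0.0481 0.0478] 48.2
sm cen (0.5752, 0.0936) rect [0.5754 0.0938] [0.0464 0.0467] 89.1
   tri [0.5754 0.0915 0.0029]
obl cen (0.4483, -0.0033) rect [ 0.4482 -0.0033] [0.0566 0.0765] 19.1
obl cen (0.4489, -0.0044) rect [ 0.4481 -0.0039] [0.0558 0.076 ] 19.2
obl cen (0.4486, -0.0016) rect [ 0.4486 -0.0015] [0.0568 0.0772] 19.0
   tri [ 0.4499 -0.0036  0.0033]
lg cen (0.4453, -0.3473) rect [ 0.4451 -0.3474] [0.0625 0.065 ] 54.3
lg cen (0.4454, -0.3448) rect [ 0.4457 -0.3446] [0.0659 0.0643] 43.1
   tri [ 0.4458 -0.3439  0.0053]
key cen (0.4461, 0.3379) rect [0.4431 0.3399] [0.0563 0.0763] 78.1
key cen (0.447, 0.3388) rect [0.445  0.3379] [0.0754 0.0566] 0.3
   tri [0.4469 0.3391 0.0005]
```

Call:
drive_tool(
  moves=[93,0,0,4,0,0,-8.57,93,0,0,4,0,0,-8.57,93,0,0,4,0,0,-8.57,93,0,0,4,0,0,-8.57,93,0,0,4,0,0,-8.57,93,0,0,4,0,0,-8.57,93,0,0,4,0,0,-8.57,93,0,0,4,0,0,-8.57],
)

```text
t: 3.3
tool_pos: [0.5294, 0.2358, 0.3138]
orientation: [2.592, 1.774, 0.002]
force: [0.0, 0.1, -0.4]
opening: 0.0929
gripper_force: 0.0
```

Call:
drive_tool(
  moves=[93,0,0,4,0,0,-8.57,93,0,0,4,0,0,-8.57,93,0,0,4,0,0,-8.57,93,0,0,4,0,0,-8.57,93,0,0,4,0,0,-8.57,93,0,0,4,0,0,-8.57,93,0,0,4,0,0,-8.57,93,0,0,4,0,0,-8.57],
)

```text
t: 4.1
tool_pos: [0.5295, 0.2359, 0.2818]
orientation: [1.142, 2.925, 0.001]
force: [0.4, -0.0, -0.9]
opening: 0.0928
gripper_force: 0.0
```

Call:
drive_tool(
  moves=[93,0,0,4,0,0,-8.57,93,0,0,4,0,0,-8.57,93,0,0,4,0,0,-8.57,93,0,0,4,0,0,-8.57,93,0,0,4,0,0,-8.57,93,-20,7,0,0,0,0,93,-20,7,0,0,0,0,93,-20,6,0,0,0,0],
)

```text
t: 4.9
tool_pos: [0.5903, 0.256, 0.2621]
orientation: [0.004, 3.14, 0.001]
force: [-0.7, -0.1, 0.9]
opening: 0.0928
gripper_force: 0.0
```

```bash
python3 - <<'E'
from h import *
top=dict(np.load('top.npz')); P=xyz(top)[90:150,130:400].reshape(-1,3); P=P[P[:,2]>.03]
print('riser front x, y range', np.percentile(P[:,0],[0,1,2,5]).round(3), P[P[:,0]<.76][:,1].min().round(3))
for lo in(.03,.07,.12,.17): 
    q=P[(P[:,2]>lo)&(P[:,2]<lo+.05)]; print(lo,len(q), q[:,0].min().round(3) if len(q) else '')
E
```

```text
riser front x, y range [0.439 0.702 0.709 0.71 ] -0.079
0.03 405 0.691
0.07 245 0.703
0.12 36 0.723
0.17 8317 0.709
```

Call:
drive_tool(
  moves=[93,1,2,20,0,0,0,93,0,0,20,0,0,0,93,0,0,20,0,0,0,93,0,0,8,0,0,0,93,0,0,0,0,0,0],
)

```text
t: 5.4
tool_pos: [0.5879, 0.2581, 0.192]
orientation: [-0.003, -3.14, 0.001]
force: [-0.0, -0.3, -0.4]
opening: 0.0929
gripper_force: 0.0
```

Call:
drive_tool(
  moves=[20,0,0,0,0,0,0,20,0,0,0,0,0,0,20,0,0,0,0,0,0,20,0,0,0,0,0,0,20,0,0,0,0,0,0,20,0,0,0,0,0,0],
  grip_force=15,
)

```text
t: 6.0
tool_pos: [0.5882, 0.2595, 0.1929]
orientation: [0.001, 3.141, 0.0]
force: [-0.5, -1.3, 0.3]
opening: 0.0495
gripper_force: 0.0
```

Call:
drive_tool(
  moves=[20,0,0,0,0,0,0,20,0,0,0,0,0,0,20,0,0,0,0,0,0,20,0,0,0,0,0,0,20,0,0,-10,0,0,0,20,0,0,-20,0,0,0,20,0,0,0,0,0,0],
)

```text
t: 6.7
tool_pos: [0.5897, 0.26, 0.2265]
orientation: [0.001, 3.136, 0.003]
force: [0.9, 0.3, 0.0]
opening: 0.0327
gripper_force: 15.0
```

Call:
drive_tool(
  moves=[20,0,-20,0,0,0,0,20,3,-35,0,0,0,0,20,5,-35,0,0,0,0,20,5,-35,0,0,0,0,20,1,-28,0,0,0,0,20,0,-14,0,0,0,0,20,0,0,0,0,0,0,20,0,0,0,0,0,0],
)

```text
t: 7.5
tool_pos: [0.5741, 0.0927, 0.2226]
orientation: [-0.002, -3.141, -0.001]
force: [0.5, -0.1, -0.1]
opening: 0.0332
gripper_force: 15.0
```

```bash
python3 - <<'E'
from h import *
c=robot.read_camera('wrist'); np.savez('w3.npz',**c); save('w3',c['color']); print(robot.read_state()['tool_pos'])
E
```

```text
[0.57416073 0.09322384 0.22262976]
```

View pics/w3.png

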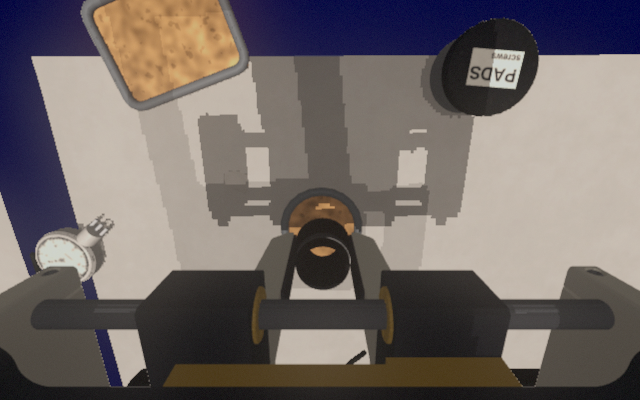

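The loupe is held upright at (322,255), over the cork of the small nest at (320,210), so I lower it.

Call:
drive_tool(
  moves=[20,0,-1.5,12,0,0,0,20,0,0,8,0,0,0,20,0,0,4,0,0,0,20,0,0,2,0,0,0,20,0,0,1,0,0,0,20,0,0,0,0,0,0],
)

```text
t: 8.15
tool_pos: [0.5742, 0.0911, 0.1957]
orientation: [0.001, 3.142, -0.0]
force: [0.8, -0.3, -0.4]
opening: 0.0331
gripper_force: 15.0
```

Call:
drive_tool(
  moves=[20,0,0,1,0,0,0,20,0,0,0,0,0,0],
)

```text
t: 8.35
tool_pos: [0.5742, 0.091, 0.1949]
orientation: [0.001, 3.141, 0.0]
force: [0.6, -0.4, -0.4]
opening: 0.033
gripper_force: 15.0
```

Call:
drive_tool(
  moves=[20,0,0,0.5,0,0,0,20,0,0,0,0,0,0],
)

```text
t: 8.55
tool_pos: [0.5743, 0.091, 0.1946]
orientation: [0.001, 3.141, 0.0]
force: [-0.9, -0.2, 3.4]
opening: 0.033
gripper_force: 15.0
```

Call:
drive_tool(
  moves=[45,0,0,0,0,0,0,45,0,0,0,0,0,0,60,0,0,0,0,0,0,60,0,0,0,0,0,0,60,0,0,0,0,0,0,60,0,0,-10,0,0,0,60,0,0,-30,0,0,0,60,0,0,-30,0,0,0],
)

```text
t: 9.35
tool_pos: [0.5737, 0.0909, 0.2649]
orientation: [-0.001, -3.14, 0.0]
force: [1.3, -0.0, -0.6]
opening: 0.0598
gripper_force: 0.0
```

Call:
drive_tool(
  moves=[93,20,18,0,0,0,0,93,28,25,0,0,0,0,93,28,25,0,0,0,0,93,20,18,0,0,0,0,93,7,7,0,0,0,0,93,0,0,0,0,0,0],
)

```text
t: 9.95
tool_pos: [0.4708, 0.1848, 0.265]
orientation: [-0.002, 3.141, 0.0]
force: [0.1, -0.1, -0.7]
opening: 0.0929
gripper_force: 0.0
```

```bash
python3 - <<'E'
from h import *
c=robot.read_camera('top'); s=robot.read_state(); print(s['tool_pos'],s['opening'])
P,ce=blob(c,(285,165,330,210),.024,.04); X=np.float32(P[:,:2]); print(ce, np.median(P[:,2]),P[:,2].max(),X.mean(0),cv2.minEnclosingCircle(X))
save('t4',cv2.resize(c['color'][150:260,200:400],None,fx=4,fy=4))
E
```

```text
[0.4715013  0.18416348 0.26495718] 0.09318395645592337
[308.         191.31707317] 0.0324114487156692 0.0370250730572304 [0.5722621  0.09150328] ((0.5737956166267395, 0.0916300117969513), 0.015663867816329002)
```

View pics/t4.png

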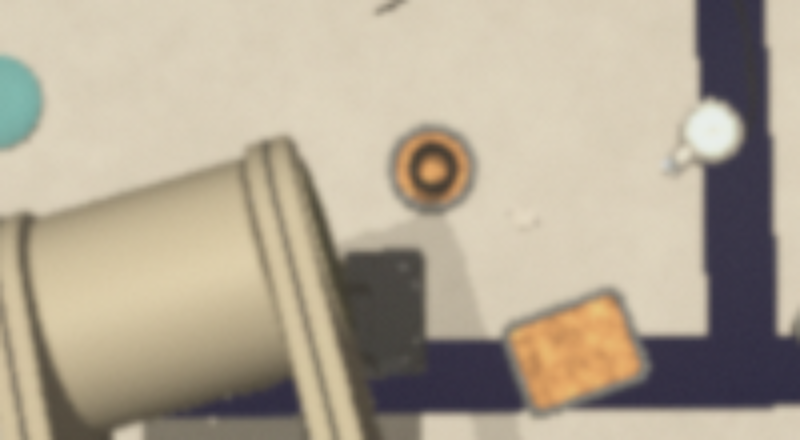

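The loupe stands centred in the small nest at crop pixel (432,168), with its top at z ≈ 0.033. Next is the jar.

Call:
drive_tool(
  moves=[93,0,0,20,0,0,0,93,0,0,25,0,0,0,93,0,0,18,0,0,0,93,0,0,9,0,0,0,93,0,0,0,0,0,0,30,0,0,0,0,0,0,30,0,0,0,0,0,0,30,0,0,0,0,0,0],
  grip_force=20,
)

```text
t: 10.8
tool_pos: [0.4718, 0.1842, 0.1934]
orientation: [0.001, 3.14, 0.001]
force: [0.2, 0.8, -0.6]
opening: 0.0738
gripper_force: 0.0
```

Call:
drive_tool(
  moves=[30,0,0,0,0,0,0,30,0,0,0,0,0,0,30,0,0,0,0,0,0,30,0,0,0,0,0,0,30,0,0,0,0,0,0],
)

```text
t: 11.3
tool_pos: [0.4712, 0.1842, 0.1924]
orientation: [0.001, 3.141, 0.0]
force: [-0.8, 0.9, 1.6]
opening: 0.0477
gripper_force: 20.0
```

Call:
drive_tool(
  moves=[30,0,0,-10,0,0,0,30,0,0,-30,0,0,0,30,0,-10,-30,0,0,0,30,2,-35,0,0,0,0,30,2,-45,0,0,0,0,30,2,-45,0,0,0,0,30,2,-45,0,0,0,0,30,2,-45,0,0,0,0],
)

```text
t: 12.1
tool_pos: [0.4606, -0.0426, 0.2631]
orientation: [0.001, 3.141, -0.0]
force: [1.3, 1.0, -0.6]
opening: 0.0475
gripper_force: 20.0
```

Call:
drive_tool(
  moves=[30,2,-45,0,0,0,0,30,2,-45,0,0,0,0,30,2,-45,0,0,0,0,30,2,-45,0,0,0,0,30,2,-45,0,0,0,0,30,2,-45,0,0,0,0,30,2,-25,0,0,0,0,30,2,-10,0,0,0,0],
)

```text
t: 12.9
tool_pos: [0.4442, -0.3484, 0.2629]
orientation: [0.005, 3.141, -0.001]
force: [0.1, -0.9, 0.5]
opening: 0.0474
gripper_force: 20.0
```

Call:
drive_tool(
  moves=[30,0,0,0,0,0,0,30,0,0,0,0,0,0],
)

```text
t: 13.1
tool_pos: [0.4448, -0.3449, 0.2622]
orientation: [-0.001, -3.141, -0.001]
force: [0.7, -0.1, -0.5]
opening: 0.0478
gripper_force: 20.0
```

```bash
python3 - <<'E'
from h import *
c=robot.read_camera('wrist'); np.savez('w5.npz',**c); save('w5',c['color']); print(robot.read_state()['tool_pos'])
E
```

```text
[ 0.44496755 -0.34462916  0.26217027]
```

View pics/w5.png

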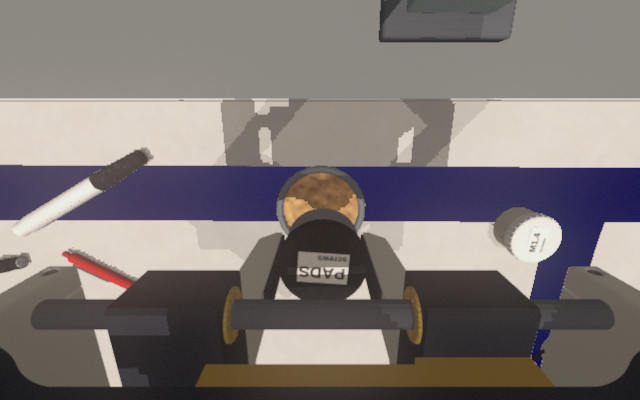

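The jar is held level at (324,255) over the large nest at (321,205), and it lines up in y. I lower it.

Call:
drive_tool(
  moves=[30,0,0,25,0,0,0,30,0,0,20,0,0,0,30,0,0,12,0,0,0,30,0,0,6,0,0,0,30,0,0,2,0,0,0,30,0,0,0,0,0,0],
)

```text
t: 13.75
tool_pos: [0.4451, -0.3458, 0.1977]
orientation: [0.001, 3.141, -0.001]
force: [0.1, -0.2, -0.4]
opening: 0.0475
gripper_force: 20.0
```

Call:
drive_tool(
  moves=[30,0,0,1,0,0,0,30,0,0,0,0,0,0],
)

```text
t: 13.95
tool_pos: [0.445, -0.3462, 0.197]
orientation: [0.001, 3.141, -0.001]
force: [-0.2, -0.5, 0.3]
opening: 0.0476
gripper_force: 20.0
```

Call:
drive_tool(
  moves=[30,0,0,0.7,0,0,0,30,0,0,0,0,0,0],
)

```text
t: 14.15
tool_pos: [0.4448, -0.346, 0.1957]
orientation: [0.001, 3.141, -0.0]
force: [0.4, -0.5, -0.0]
opening: 0.0476
gripper_force: 20.0
```

Call:
drive_tool(
  moves=[30,0,0,0.7,0,0,0,30,0,0,0,0,0,0],
)

```text
t: 14.35
tool_pos: [0.4447, -0.3459, 0.1948]
orientation: [-0.001, -3.142, -0.0]
force: [0.1, -0.6, 0.0]
opening: 0.0477
gripper_force: 20.0
```

Call:
drive_tool(
  moves=[30,0,0,0.4,0,0,0,30,0,0,0,0,0,0],
)

```text
t: 14.55
tool_pos: [0.4448, -0.3459, 0.1945]
orientation: [-0.001, -3.141, -0.0]
force: [0.2, 0.0, 0.7]
opening: 0.0473
gripper_force: 20.0
```

Call:
drive_tool(
  moves=[30,0,0,0.5,0,0,0,30,0,0,0,0,0,0],
)

```text
t: 14.75
tool_pos: [0.4448, -0.346, 0.1944]
orientation: [-0.001, -3.141, -0.0]
force: [-2.4, 1.5, 5.2]
opening: 0.0473
gripper_force: 20.0
```

Call:
drive_tool(
  moves=[60,0,0,0,0,0,0,60,0,0,0,0,0,0,70,0,0,0,0,0,0,70,0,0,0,0,0,0,70,0,0,0,0,0,0,70,0,0,-10,0,0,0,70,0,0,-35,0,0,0,70,0,0,-35,0,0,0],
)

```text
t: 15.55
tool_pos: [0.4443, -0.3455, 0.2745]
orientation: [-0.001, -3.14, -0.002]
force: [0.4, -1.0, -0.5]
opening: 0.07
gripper_force: 0.0
```

Call:
drive_tool(
  moves=[93,-20,15,0,0,0,0,93,-30,22,0,0,0,0,93,-30,22,0,0,0,0,93,-30,22,0,0,0,0,93,-25,17,0,0,0,0,93,-12,7,0,0,0,0,93,0,0,0,0,0,0],
)

```text
t: 16.25
tool_pos: [0.5929, -0.2402, 0.2744]
orientation: [-0.002, 3.141, -0.0]
force: [0.4, -0.7, -0.9]
opening: 0.0929
gripper_force: 0.0
```

Call:
drive_tool(
  moves=[93,0,0,0,0,0,8.37,93,0,0,0,0,0,8.37,93,0,0,0,0,0,8.37,93,0,0,0,0,0,8.37,93,0,0,0,0,0,8.37,93,0,0,0,0,0,8.37,93,0,0,0,0,0,8.37,93,0,0,0,0,0,0],
)

```text
t: 17.05
tool_pos: [0.5907, -0.2424, 0.2741]
orientation: [-1.543, -2.736, 0.001]
force: [-0.1, -0.1, 0.7]
opening: 0.0931
gripper_force: 0.0
```

```bash
python3 - <<'E'
from h import *
from scipy.spatial.transform import Rotation as R
c=robot.read_camera('top'); s=robot.read_state(); print(s['tool_pos'],s['opening'],R.from_rotvec(s['orientation']).as_matrix().round(3))
P,ce=blob(c,(450,215,492,256),.029,.045); X=np.float32(P[:,:2]); print('jar',ce, np.median(P[:,2]),X.mean(0),cv2.minEnclosingCircle(X))
c=robot.read_camera('wrist'); save('w6',c['color'])
P,ce=blob(c,(150,80,500,395),.017,.027); X=np.float32(P[:,:2]); print('rest',ce,np.median(P[:,2]),X.mean(0),cv2.minAreaRect(X))
E
```

```text
[ 0.59085122 -0.24222118  0.27406154] 0.09303869567965421 [[-0.522  0.853 -0.   ]
 [ 0.853  0.522 -0.   ]
 [ 0.    -0.001 -1.   ]]
jar [476.76923077 231.86153846] 0.035113417861178144 [ 0.45728225 -0.35138935] ((0.45305246114730835, -0.3498232662677765), 0.02018185518682003)
rest [323.41534914 207.23353096] 0.02142464261297748 [ 0.5898663 -0.2395314] ((0.5904580950737, -0.24099814891815186), (0.039452940225601196, 0.05941395089030266), 32.81447982788086)
```

View pics/w6.png

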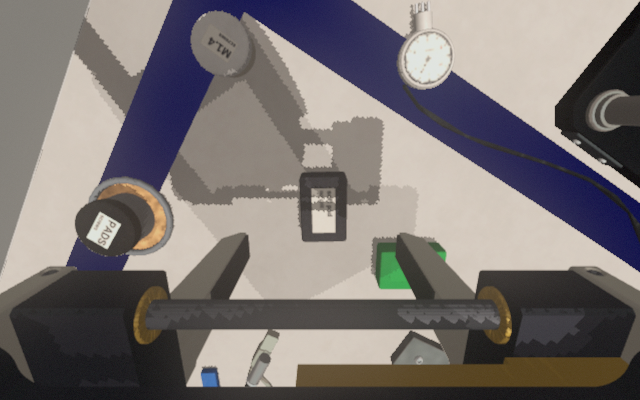

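The rest is directly below at (323,207). The green block at (410,265) is close to the right finger, so I narrow the opening to 62 mm before going down.

Call:
drive_tool(
  moves=[62,0,0,20,0,0,0,62,0,0,20,0,0,0,62,0,0,10,0,0,0,62,0,0,10,0,0,0,62,0,0,14,0,0,0,62,0,0,8,0,0,0,62,0,0,0,0,0,0,62,0,0,0,0,0,0],
  grip_force=25,
)

```text
t: 17.95
tool_pos: [0.592, -0.2411, 0.192]
orientation: [-1.538, -2.739, -0.0]
force: [0.9, -0.2, 0.2]
opening: 0.0618
gripper_force: 0.0
```

Call:
drive_tool(
  moves=[25,0,0,0,0,0,0,25,0,0,0,0,0,0,25,0,0,0,0,0,0,25,0,0,0,0,0,0,25,0,0,0,0,0,0,25,0,0,0,0,0,0],
)

```text
t: 18.55
tool_pos: [0.5921, -0.2411, 0.1925]
orientation: [1.538, 2.739, 0.0]
force: [0.3, -0.1, 3.8]
opening: 0.0398
gripper_force: 25.0
```

Call:
drive_tool(
  moves=[25,0,0,-10,0,0,0,25,0,0,-25,0,0,0,25,0,0,-25,0,0,0,25,20,0,0,0,0,0,25,40,0,0,0,0,0,25,45,0,0,0,0,0,25,45,0,0,0,0,0,25,45,0,0,0,0,0],
)

```text
t: 19.35
tool_pos: [0.4892, -0.0733, 0.2522]
orientation: [1.539, 2.739, 0.0]
force: [0.8, 0.8, 0.2]
opening: 0.0398
gripper_force: 25.0
```

Call:
drive_tool(
  moves=[25,45,0,0,0,0,0,25,25,0,0,0,0,0,25,12,1.5,0,0,0,0,25,0,0,0,0,0,6.3,25,0,0,0,0,0,6.3,25,0,0,0,0,0,0,25,0,0,0,0,0,0],
)

```text
t: 20.05
tool_pos: [0.4494, -0.0042, 0.2522]
orientation: [1.826, 2.556, 0.0]
force: [-0.1, 0.3, -0.1]
opening: 0.0397
gripper_force: 25.0
```

```bash
python3 - <<'E'
from h import *
from scipy.spatial.transform import Rotation as R
c=robot.read_camera('wrist'); s=robot.read_state(); M=R.from_rotvec(s['orientation']).as_matrix(); print(s['tool_pos'],M.round(3))
save('w7',c['color'])
P,ce=blob(c,(150,80,500,395),.065,.09); X=np.float32(P[:,:2]); print('rest',ce,np.median(P[:,2]),X.mean(0),cv2.minAreaRect(X))
H,k=cork(c,(200,50,450,300)); W=np.float32([ray(c,p+0.,.002)[:2] for p in H]); r=cv2.minAreaRect(W); print('visible cork',r)
d=np.r_[.4485,-.0037,s['tool_pos'][2]]-s['tool_pos']; print('shift',(M.T@d*1000).round(1))
c=robot.read_camera('top')
P,ce=blob(c,(450,215,492,256),.029,.045); X=np.float32(P[:,:2]); print('jar',ce, np.median(P[:,2]),X.mean(0),cv2.minEnclosingCircle(X))
E
```

```text
[ 0.44929784 -0.00411378  0.25213466] [[-0.324  0.946  0.   ]
 [ 0.946  0.324 -0.   ]
 [-0.     0.    -1.   ]]
rest [322.49471738 247.79714739] 0.08123096407620373 [0.447681   0.00063155] ((0.4489242732524872, -0.003655865788459778), (0.06991749256849289, 0.059944815933704376), 18.981067657470703)
visible cork ((0.44146883487701416, 0.01718616858124733), (0.05626947432756424, 0.0321614034473896), 18.949424743652344)
shift [ 0.7 -0.6 -0. ]
jar [474.18050542 237.44404332] 0.03490507397179471 [ 0.44277298 -0.3438974 ] ((0.442766398191452, -0.34451866149902344), 0.02512677200138569)
```

View pics/w7.png

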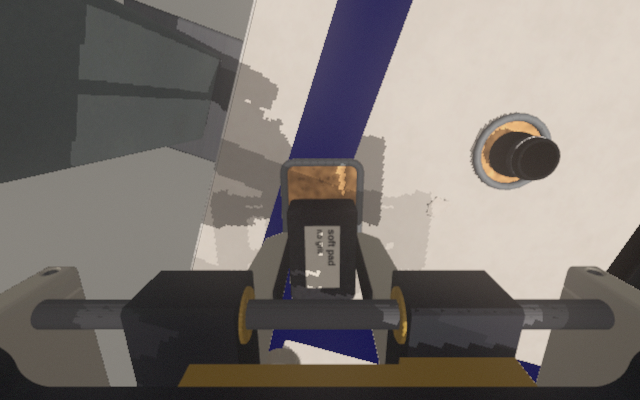

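The rest is held level at (322,250), square to the oblong nest at (322,180), with the angle agreeing within 0.1°. The jar is confirmed at (0.443, -0.3445), top 0.035, inside its nest. I lower the rest.

Call:
drive_tool(
  moves=[25,0,0,20,0,0,0,25,0,0,20,0,0,0,25,0,0,10,0,0,0,25,0,0,4,0,0,0,25,0,0,2,0,0,0,25,0,0,0,0,0,0],
)

```text
t: 20.75
tool_pos: [0.4493, -0.0038, 0.1964]
orientation: [1.829, 2.554, 0.0]
force: [0.4, 0.4, -0.4]
opening: 0.04
gripper_force: 25.0
```

Call:
drive_tool(
  moves=[25,0,0,0.7,0,0,0,25,0,0,0,0,0,0],
)

```text
t: 20.95
tool_pos: [0.4493, -0.0038, 0.1959]
orientation: [1.829, 2.553, 0.001]
force: [0.5, -0.7, -0.4]
opening: 0.0398
gripper_force: 25.0
```

Call:
drive_tool(
  moves=[25,0,0,0.6,0,0,0,25,0,0,0,0,0,0],
)

```text
t: 21.15
tool_pos: [0.449, -0.0037, 0.1948]
orientation: [1.829, 2.554, 0.0]
force: [-0.5, 0.5, 0.2]
opening: 0.0398
gripper_force: 25.0
```

Call:
drive_tool(
  moves=[25,0,0,0.4,0,0,0,25,0,0,0,0,0,0],
)

```text
t: 21.35
tool_pos: [0.449, -0.0038, 0.1944]
orientation: [1.829, 2.554, 0.0]
force: [-0.6, 0.2, 2.8]
opening: 0.0399
gripper_force: 25.0
```

Call:
drive_tool(
  moves=[25,0,0,0.3,0,0,0,25,0,0,0,0,0,0],
)

```text
t: 21.55
tool_pos: [0.4491, -0.0037, 0.1944]
orientation: [1.829, 2.554, 0.0]
force: [-3.2, 0.4, 7.3]
opening: 0.0399
gripper_force: 25.0
```

Call:
drive_tool(
  moves=[50,0,0,0,0,0,0,50,0,0,0,0,0,0,60,0,0,0,0,0,0,60,0,0,0,0,0,0,60,0,0,0,0,0,0,60,0,0,-10,0,0,0,60,0,0,-35,0,0,0,60,0,0,-35,0,0,0],
)

```text
t: 22.35
tool_pos: [0.4483, -0.0037, 0.2747]
orientation: [-1.828, -2.552, 0.002]
force: [0.3, 0.6, 0.1]
opening: 0.06
gripper_force: 0.0
```

Call:
drive_tool(
  moves=[60,-20,15,0,0,0,0,60,-35,25,0,0,0,0,60,-35,25,0,0,0,0,60,-25,20,0,0,0,-8.3,60,-12,9,0,0,0,-8.3,60,0,0,0,0,0,-8.4,60,0,0,0,0,0,0,60,0,0,0,0,0,0],
)

```text
t: 23.15
tool_pos: [0.5798, -0.0918, 0.2743]
orientation: [-1.24, -2.887, -0.0]
force: [0.6, 0.3, -0.1]
opening: 0.06
gripper_force: 0.0
```

```bash
python3 - <<'E'
from h import *
from scipy.spatial.transform import Rotation as R
c=robot.read_camera('wrist'); np.savez('w8.npz',**c); s=robot.read_state(); M=R.from_rotvec(s['orientation']).as_matrix(); print(s['tool_pos'],M.round(3))
save('w8',c['color'])
P,ce=blob(c,(200,100,450,300),.006,.02); X=np.float32(P[:,:2]); print('clock',ce,len(X),np.percentile(P[:,2],[10,50,90]),X.mean(0),cv2.minAreaRect(X))
t=dict(np.load('w1.npz'));
for P in (P,blob(t,(385,45,450,105),.006,.02)[0]):
    X=P[:,:2]; 
    for i in range(6):   # dial = points within 22 mm, iterated circle fit of its hull
        cen=X.mean(0) if i==0 else cen
        D=np.float32(X[np.linalg.norm(X-cen,axis=1)<.0235]); cen,rad=cv2.minEnclosingCircle(D)
        cen=np.array(cen)
    N=X[np.linalg.norm(X-cen,axis=1)>.026]; h=cen-N.mean(0); print('dial',cen,rad,'heading',np.degrees(np.arctan2(h[1],h[0])),len(N),np.linalg.norm(X-cen,axis=1).max())
c=robot.read_camera('top'); P,ce=blob(c,(320,210,366,262),.017,.035); X=np.float32(P[:,:2]); print('rest',np.median(P[:,2]),cv2.minAreaRect(X))
for c,b in [(t,(60,150,125,225)),(c,(195,215,240,262))]:
    H,k=cork(c,b); W=np.float32([ray(c,p+0.,.002)[:2] for p in k]); cen=W.mean(0)
    m=np.zeros((400,640),np.uint8); cv2.drawContours(m,[k],-1,1,-1); u=np.argwhere(m)[:,::-1]; Q=np.array([ray(c,p+0.,.002)[:2] for p in u])
    cen=Q.mean(0)
    for i in range(6): D=np.float32(Q[np.linalg.norm(Q-cen,axis=1)<.0305]); cen=np.array(cv2.minEnclosingCircle(D)[0])
    N=Q[np.linalg.norm(Q-cen,axis=1)>.033]; h=cen-N.mean(0); print('keyhole circle',cen,cv2.minEnclosingCircle(D)[1],'heading',np.degrees(np.arctan2(h[1],h[0])),len(N))
E
```

```text
[ 0.57971798 -0.09168623  0.2743066 ] [[-0.689  0.725  0.   ]
 [ 0.725  0.689 -0.   ]
 [-0.     0.    -1.   ]]
clock [331.36271907 218.24482209] 1883 [0.01015617 0.01224116 0.01323627] [ 0.59273523 -0.09403184] ((0.5883448719978333, -0.09436914324760437), (0.04276060312986374, 0.058038800954818726), 66.49662017822266)
dial [ 0.59275943 -0.09401881] 0.023574577644467354 heading -49.92384690836592 91 0.03464439094850383
dial [ 0.59461576 -0.09517511] 0.02352777123451233 heading -48.35828766793661 62 0.03574924141701401
rest 0.023205991380214376 ((0.4477711021900177, -0.0028929002583026886), (0.03962784260511398, 0.059798553586006165), 19.510597229003906)
keyhole circle [0.44683689 0.3379772 ] 0.03053673543035984 heading 0.04559390445850401 150
keyhole circle [0.44663519 0.33870822] 0.03056449256837368 heading -0.3272384206026078 47
```

View pics/w8.png

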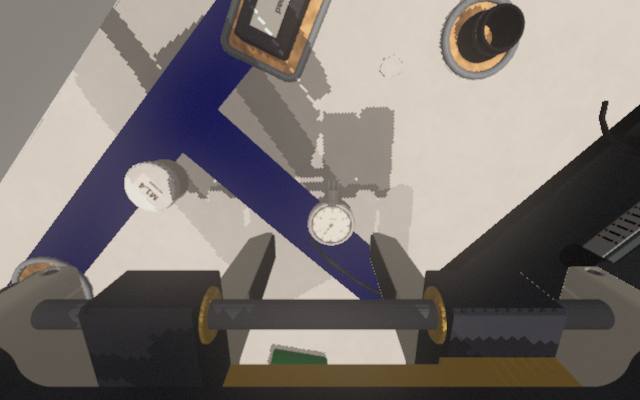

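```bash
cat >> h.py <<'E'
def keyfit(Q,r):   # Q: xy points; dial centre by distance transform, heading from points beyond the dial
    o=Q.min(0)-.01; g=np.zeros((300,300),np.uint8); i=((Q-o)/.0005).astype(int); g[i[:,1],i[:,0]]=1
    g=cv2.morphologyEx(g,cv2.MORPH_CLOSE,np.ones((7,7),np.uint8)); d=cv2.distanceTransform(g,cv2.DIST_L2,5)
    y,x=np.argwhere(d>d.max()-1).mean(0); cen=o+np.array([x,y])*.0005+.00025
    N=Q[np.linalg.norm(Q-cen,axis=1)>r+.003]; h=cen-N.mean(0)
    return cen.round(4),round(d.max()*.0005,4),round(float(np.degrees(np.arctan2(h[1],h[0]))),1)
E
python3 - <<'E'
from h import *
from scipy.spatial.transform import Rotation as R
c=dict(np.load('w8.npz')); t=dict(np.load('w1.npz')); top=dict(np.load('top.npz'))
print('clock',keyfit(blob(c,(200,100,450,300),.005,.02)[0][:,:2],.0215),keyfit(blob(t,(385,45,450,105),.005,.02)[0][:,:2],.0215))
for c,b in [(t,(60,150,125,225)),(top,(195,215,240,262))]:
    H,k=cork(c,b); m=np.zeros((400,640),np.uint8); cv2.drawContours(m,[k],-1,1,-1); m=cv2.resize(m,None,fx=4,fy=4,interpolation=0); u=np.argwhere(m)[:,::-1]/4-.375
    print('nest',keyfit(np.array([ray(c,p,.002)[:2] for p in u]),.0295))
E
```

```text
clock (array([ 0.5955, -0.097 ]), np.float32(0.0203), -49.3) (array([ 0.5969, -0.0981]), np.float32(0.0202), -49.3)
nest (array([0.4518, 0.3378]), np.float32(0.0284), -0.3)
nest (array([0.4527, 0.339 ]), np.float32(0.028), 0.1)
```

Call:
drive_tool(
  moves=[62,-8,4,0,0,0,0,62,-7.4,3.8,0,0,0,0,62,0,0,20,0,0,-8.25,62,0,0,20,0,0,-8.25,62,0,0,20,0,0,0,62,0,0,12,0,0,0,62,0,0,8,0,0,0,62,0,0,0,0,0,0],
  grip_force=20,
)

```text
t: 24.05
tool_pos: [0.596, -0.0976, 0.1929]
orientation: [-0.807, -3.034, 0.0]
force: [-0.2, -0.6, -0.5]
opening: 0.062
gripper_force: 0.0
```

Call:
drive_tool(
  moves=[62,0,0,2.5,0,0,0,62,0,0,0,0,0,0,62,0,0,0,0,0,0],
)

```text
t: 24.35
tool_pos: [0.5966, -0.0977, 0.1923]
orientation: [0.806, 3.035, 0.0]
force: [1.0, -0.5, -0.2]
opening: 0.0618
gripper_force: 0.0
```

Call:
drive_tool(
  moves=[30,0,0,0.5,0,0,0,30,0,0,0,0,0,0,30,0,0,0,0,0,0,30,0,0,0,0,0,0,30,0,0,0,0,0,0,30,0,0,0,0,0,0],
)

```text
t: 24.95
tool_pos: [0.5963, -0.0976, 0.1911]
orientation: [0.806, 3.036, -0.0]
force: [-0.7, 0.2, 2.0]
opening: 0.0425
gripper_force: 20.0
```

Call:
drive_tool(
  moves=[30,0,0,-5,0,0,0,30,0,0,-15,0,0,0,30,0,0,-20,0,0,0,30,0,0,-30,0,0,0,30,0,0,0,0,0,0],
)

```text
t: 25.45
tool_pos: [0.5983, -0.0981, 0.2672]
orientation: [0.804, 3.028, 0.0]
force: [0.3, -0.7, -0.2]
opening: 0.0422
gripper_force: 20.0
```

```bash
python3 - <<'E'
from h import *
c=robot.read_camera('wrist'); np.savez('w9.npz',**c); s=robot.read_state(); print(s['tool_pos'],s['orientation'])
save('w9',c['color'])
P,ce=blob(c,(200,150,450,320),.072,.092); print(ce,np.percentile(P[:,2],[10,50,90]),keyfit(P[:,:2],.0215))
E
```

```text
[ 0.59757652 -0.09793652  0.26480594] [8.04401826e-01 3.03028503e+00 1.42424314e-04]
[324.32444444 241.166     ] [0.08479582 0.08836324 0.08936616] (array([ 0.5989, -0.0978]), np.float32(0.0204), -45.1)
```

View pics/w9.png

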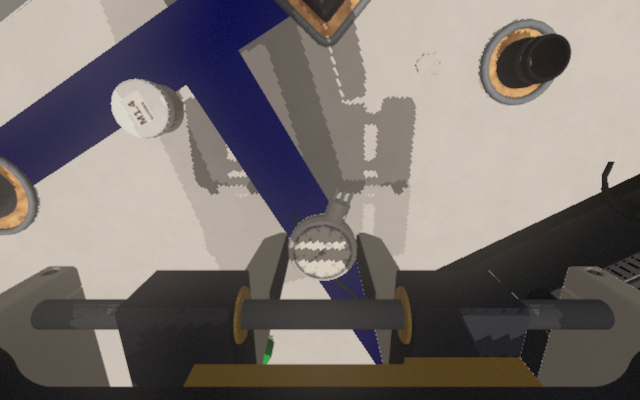

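The clock is gripped level at (323,245) with its neck up-right at (340,203). I carry it to the keyhole nest and turn it there.

Call:
drive_tool(
  moves=[30,15,14,0,0,0,0,30,31,28,0,0,0,0,30,31,28,0,0,0,0,30,31,28,0,0,0,0,30,31,28,0,0,0,0,30,31,28,0,0,0,0,30,31,28,0,0,0,0,30,31,28,0,0,0,0],
)

```text
t: 26.3
tool_pos: [0.4967, 0.2018, 0.2595]
orientation: [-0.805, -3.034, 0.002]
force: [-0.0, 0.5, 0.1]
opening: 0.0424
gripper_force: 20.0
```

Call:
drive_tool(
  moves=[30,31,28,0,0,0,0,30,31,28,0,0,0,0,30,30,25,0,0,0,0,30,19,15,0,0,0,0,30,0,0,0,0,0,-8,30,0,0,0,0,0,-8,30,0,0,0,0,0,-8,30,0,0,0,0,0,-8],
)

```text
t: 27.1
tool_pos: [0.4485, 0.3385, 0.2593]
orientation: [0.072, -3.138, 0.002]
force: [1.0, -1.0, -0.8]
opening: 0.042
gripper_force: 20.0
```

Call:
drive_tool(
  moves=[30,0,0,0,0,0,-8,30,0,0,0,0,0,-8,30,0,0,0,0,0,0,30,0,0,0,0,0,0],
)

```text
t: 27.5
tool_pos: [0.4492, 0.3383, 0.2599]
orientation: [0.492, -3.101, 0.001]
force: [0.0, -0.6, -1.2]
opening: 0.0423
gripper_force: 20.0
```

```bash
python3 - <<'E'
from h import *
from scipy.spatial.transform import Rotation as R
c=robot.read_camera('wrist'); np.savez('w10.npz',**c); s=robot.read_state(); M=R.from_rotvec(s['orientation']).as_matrix(); print(s['tool_pos'],M.round(3))
save('w10',c['color'])
P,ce=blob(c,(200,150,450,320),.068,.092); Q=P[np.linalg.norm(P[:,:2]-s['tool_pos'][:2],axis=1)<.045]; print(ce,np.percentile(P[:,2],[10,50,90]),keyfit(P[:,:2],.0215))
print('shift',(M.T@(np.r_[.4522,.3384,s['tool_pos'][2]]-s['tool_pos'])*1000).round(1))
E
```

```text
[0.44940509 0.33830715 0.26017134] [[-0.951 -0.31  -0.001]
 [-0.31   0.951 -0.001]
 [ 0.001 -0.    -1.   ]]
[324.14247367 241.57959942] [0.07814682 0.08130499 0.08280694] (array([0.4476, 0.3377]), np.float32(0.0204), 3.8)
shift [-2.7 -0.8 -0. ]
```

View pics/w10.png

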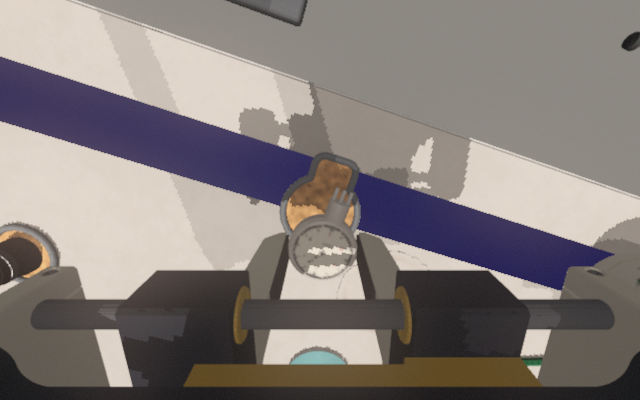

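The clock's neck (342,203) lines up with the nest's neck (338,170), and the clock sits about 3 mm short in x. I correct that and lower it.

Call:
drive_tool(
  moves=[30,-3.5,-0.7,10,0,0,0,30,0,0,20,0,0,0,30,0,0,20,0,0,0,30,0,0,10,0,0,0,30,0,0,4,0,0,0,30,0,0,0,0,0,0,30,0,0,0,0,0,0],
)

```text
t: 28.25
tool_pos: [0.4541, 0.3389, 0.1977]
orientation: [-0.498, 3.101, 0.001]
force: [0.1, -1.1, -1.4]
opening: 0.0422
gripper_force: 20.0
```

Call:
drive_tool(
  moves=[30,0,0,1,0,0,0,30,0,0,0,0,0,0],
)

```text
t: 28.45
tool_pos: [0.454, 0.3389, 0.1967]
orientation: [-0.498, 3.101, 0.001]
force: [0.3, 0.1, -0.6]
opening: 0.0421
gripper_force: 20.0
```

Call:
drive_tool(
  moves=[30,0,0,0.5,0,0,0,30,0,0,0,0,0,0],
)

```text
t: 28.65
tool_pos: [0.4537, 0.3387, 0.1956]
orientation: [-0.499, 3.101, 0.0]
force: [0.3, -0.4, -1.1]
opening: 0.0424
gripper_force: 20.0
```

Call:
drive_tool(
  moves=[30,0,0,1,0,0,0,30,0,0,0,0,0,0],
)

```text
t: 28.85
tool_pos: [0.4536, 0.3386, 0.1943]
orientation: [0.499, -3.102, 0.0]
force: [-1.4, -0.4, -1.2]
opening: 0.0422
gripper_force: 20.0
```

Call:
drive_tool(
  moves=[30,0,0,0.5,0,0,0,30,0,0,0,0,0,0],
)

```text
t: 29.05
tool_pos: [0.4536, 0.3386, 0.1938]
orientation: [0.499, -3.102, 0.0]
force: [-0.1, 0.2, 0.0]
opening: 0.0422
gripper_force: 20.0
```

Call:
drive_tool(
  moves=[30,0,0,0.3,0,0,0,30,0,0,0,0,0,0],
)

```text
t: 29.25
tool_pos: [0.4536, 0.3387, 0.1936]
orientation: [0.499, -3.102, 0.0]
force: [-0.1, -0.4, -1.0]
opening: 0.0422
gripper_force: 20.0
```

Call:
drive_tool(
  moves=[30,0,0,0.4,0,0,0,30,0,0,0,0,0,0],
)

```text
t: 29.45
tool_pos: [0.4537, 0.3386, 0.1932]
orientation: [0.499, -3.102, 0.0]
force: [1.5, 0.3, -0.6]
opening: 0.0422
gripper_force: 20.0
```

Call:
drive_tool(
  moves=[30,0,0,0.3,0,0,0,30,0,0,0,0,0,0],
)

```text
t: 29.65
tool_pos: [0.4537, 0.3387, 0.1931]
orientation: [0.499, -3.102, -0.0]
force: [-1.8, -0.3, 1.3]
opening: 0.0425
gripper_force: 20.0
```

Call:
drive_tool(
  moves=[30,0,0,0.3,0,0,0,30,0,0,0,0,0,0],
)

```text
t: 29.85
tool_pos: [0.4537, 0.3387, 0.1931]
orientation: [-0.499, 3.102, -0.0]
force: [-3.0, -1.7, 4.9]
opening: 0.0421
gripper_force: 20.0
```

Call:
drive_tool(
  moves=[50,0,0,0,0,0,0,50,0,0,0,0,0,0,62,0,0,0,0,0,0,62,0,0,0,0,0,0,62,0,0,0,0,0,0,62,0,0,-10,0,0,0,62,0,0,-35,0,0,0,62,0,0,-45,0,0,0],
)

```text
t: 30.65
tool_pos: [0.4526, 0.338, 0.2818]
orientation: [0.498, -3.097, 0.003]
force: [1.0, 0.3, 1.1]
opening: 0.0621
gripper_force: 0.0
```

Call:
drive_tool(
  moves=[62,0,-30,-40,0,0,0,62,0,-40,-20,0,0,0,62,0,-40,0,0,0,0,62,0,-40,0,0,0,0,62,0,0,0,0,0,0,62,0,0,0,0,0,0],
)

```text
t: 31.25
tool_pos: [0.5009, 0.1955, 0.3434]
orientation: [-0.495, 3.102, 0.001]
force: [-0.2, 0.1, 0.4]
opening: 0.0618
gripper_force: 0.0
```

```bash
python3 - <<'E'
from h import *
s=robot.read_state(); print(s['t'],s['tool_pos'])
w=robot.read_camera('wrist'); t=robot.read_camera('top')
save('fin',np.vstack([w['color'][:270],cv2.resize(t['color'][140:265,195:491],(640,270))]))
for n,b,lo,hi in [('loupe',(285,165,330,210),.024,.04),('jar',(450,215,492,256),.029,.045),('rest',(320,210,366,262),.017,.035),('clock',(195,215,240,262),.010,.025)]:
    P,ce=blob(t,b,lo,hi); print(n,len(P),np.percentile(P[:,2],[10,50,90]).round(4),P.mean(0).round(4))
    if n=='clock': print(keyfit(P[:,:2],.0215))
E
```

```text
31.25 [0.50092993 0.19547555 0.34338699]
loupe 41 [0.0253 0.0325 0.0353] [0.5733 0.0923 0.0315]
jar 277 [0.032  0.0347 0.0376] [ 0.4429 -0.3441  0.0348]
rest 337 [0.0204 0.0234 0.0257] [ 0.4477 -0.0028  0.0232]
clock 54 [0.0109 0.0142 0.0163] [0.4355 0.3413 0.0139]
(array([0.4382, 0.3465]), np.float32(0.0031), nan)h.py:31: RuntimeWarning: Mean of empty slice.
  N=Q[np.linalg.norm(Q-cen,axis=1)>r+.003]; h=cen-N.mean(0)
  ret = um.true_divide(
```

View pics/fin.png

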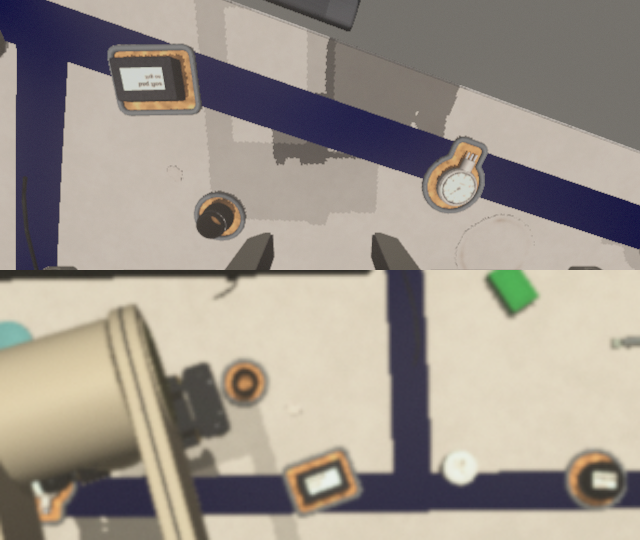

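All four are in their nests. I'll measure the clock's fit once more from the wrist view: dial (459,187), nest circle about (454,182).

```bash
python3 - <<'E'
from h import *
w=robot.read_camera('wrist')
P,ce=blob(w,(420,130,495,215),.0095,.022); print(ce,len(P),np.percentile(P[:,2],[5,50,95]).round(4),keyfit(P[:,:2],.0215))
q=P[np.linalg.norm(P[:,:2]-[.455,.338],axis=1)<.018]; A=np.c_[q[:,:2],np.ones(len(q))]; print('tilt',np.degrees(np.linalg.lstsq(A,q[:,2],rcond=None)[0][:2]).round(1))
E
```

```text
[457.         184.95102686] 1266 [0.0116 0.0145 0.0158] (array([0.453 , 0.3375]), np.float32(0.0198), -0.1)
tilt [-0.5  0.3]
```

The clock lies flat: top at 0.0145, tilt under 1°, heading -0.1°, and its dial centre is 1 mm from the nest's. I hand the job in.

```bash
python3 -c "
from plant import robot
print(robot.close_job())"
```

```text
the job is handed in; nothing more can be done
None
```

The loupe, black-lidded jar, lens rest and lens clock are each set down flat in their own nests and released, in the order asked, and the job was handed in at about 31 s of the 109 s allowed.

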